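# Slide the drilled block round the bent frame rod to its stop

## Robot

A 7-joint arm with a two-finger parallel gripper is mounted at the origin on the work surface. World frame = base frame: x ahead of the robot, y to its left, z up, the work surface at z = 0. Lengths are in m, angles in degrees, forces in N, time in s.
With the tool pointing down it reaches from about 0.425 to 1.025 m from the base axis. Payload 3.6 kg.
Tool frame: the origin (TCP) lies on the centre line of the jaws, within the pads' length; the fingertips stand 11 mm ahead of it and the grasp point (between the pads) lies 8 mm behind it; z points along the fingers, y is the line along which they close (so a half turn about z gives the same grasp; the last joint's range is limited). The gripper opens to 85 mm and grips with 20 to 120 N. Pads are 22 mm wide; open, the fingers measure 114 mm over their backs; the gripper's body (76 mm by 85 mm) begins 54 mm behind the grasp point. The pads swing forward as they close: fully open they stand 13 mm farther back than shut.
Start: joints at [60.762, 33.873, 2.773, 92.16, -1.908, 54.013, -1.931], TCP at [0.294, -0.663, 0.242] pointing down, gripper open.
Joint ranges: [-153.93, 153.93], [-27.13, 128.08], [-72.61, 78.16], [10.71, 143.7], [-87.88, 267.88], [4.46, 118.87], [-176.78, 176.78]. Speed limits (degrees/s): [147.25, 147.25, 180, 180, 180, 180, 180].

## Interface

Orientations are given as a 3x3 rotation matrix whose columns are the frame's x, y, z axes.
In Python, from cell import bot gives the robot as it stands. The module is installed in compiled form; this text tells all that it offers. Calls block until the motion is done:
- bot.reach(position, orientation): joint-space move of the TCP to a pose.
- bot.move_l(position, rotation=None, v=0.15, stop_force=None): straight line of the TCP; rotation=None keeps the orientation; v is the mean speed in m/s. With stop_force (N) it stops when the force on the tool has changed by that much, and returns True; else False.
- bot.set_joints(angles): joint-space move.
- bot.command_gripper(opening, f_grip=None): finger opening in m; f_grip is the grip in N (None keeps the last); returns when the fingers have stopped.
- bot.pause(seconds).
- bot.ik(position, orientation): joint angles nearest the present ones, or None.
- bot.get_state(): the state.
- bot.read_camera(name): name is "scene" or "top"; returns the picture (480x640x3 uint8, red, green, blue); there is no depth.
- bot.get_calibration(name): a dict with "intrinsics" (3x3 intrinsics, pixels), "world_to_cam" (4x4, takes a point from world to camera coordinates). Camera axes: x right, y down, z forward; pixel columns grow to the right and rows downward; lengths in m; the calibration is good to about 2 mm. A picture is of the moment at which its call begins. get_calibration takes no time and is no camera call.
A pose or a line that the arm cannot do raises bot.PlanningError and nothing moves.
- bot.sign_off(): hands the job in; it is judged then, once.
Trained networks look in the newest picture that a camera, given by its name, has taken for a name from the list of things; names that differ only in an ending like _2 or _b are one class to them, and where a whole thing is asked for, a point or a joint stands for the part that bears it (a point fixed in the world has none). Each returns a list of dicts, best first, with "confidence" (0 to 1); they miss things now and then, are a little off and sometimes report something else, mostly with a low value. They report only what shows in the picture. A call takes as long as a camera call.
- bot.find_in(camera, target): "point" ([x, y, z] in m, in world coordinates, good to about 4 mm: the middle of the surface that is visible of it).
The state is a dict: "time": time; "joint_positions": joint angles; "dq": joint speeds; "joint_efforts": joint torques, N m; "tcp_pos": TCP position; "tcp_rot": TCP orientation; "contact_force": force on the tool from outside, world axes, zero at the start; "moment": the same for the moment, N m; "opening": finger opening in m; "grip_force": force on a finger pad.
Only numpy, scipy, OpenCV 4.12 (cv2) and the standard library are available. Lean on these libraries where they do the work, as an engineer would, in place of code of your own. Each camera call takes 0.05 s, during which the arm holds its last target. There are 200 camera calls.

## Task

Thread the drilled aluminium block onto the free end of the bent black rod, slide it gently along the rod and round the bend, up against the stop flange by the post, and leave it hanging there. Feel your way and never force the block or the rod; leave the other things on the trolley where they are.

Things in the scene. Friction and masses are not known exactly. Their poses are not given: they have to be found in the camera images.
- block: the drilled slide block of plain aluminium, loose, standing upright: 14 mm long (its x), 30 mm wide (its y), 38 mm high (its z), about 60 g. Origin: centre of its underside. A straight bore of 12 mm diameter, chamfered at both mouths, runs through it along x, centred 24 mm above the underside; front and back are alike. The flat sides 30 mm apart are for gripping
- bore (a point): the middle of the block's bore (24 mm above the block's underside, on its middle); x along the bore, z up
- tip (a point): the extreme of the rounded free end of the black bent rod (8 mm in diameter, rigid, level, centreline 100 mm above the trolley), on its centreline. x points from the tip along the straight free leg towards the bend, y to the left of that, z up. The free leg is straight for 94 mm from the tip; the block is to be slid along +x
- bend (a point): the middle of the bend, on the centreline: 109.5 mm along x and 4.1 mm along y from the tip, same axes. The rod turns left in the level plane in three kinks: 15 degrees 16 mm before this point, 5 to 35 degrees (differs each time, not measured: see or feel it) here, 15 degrees 16 mm after it; then it runs straight. With the block against the stop its bore is 93.5 mm from here
- stand: the fixed white round base plate, 280 mm across, 10 mm thick, with rod, stop and post; origin on the trolley straight below the middle of the bend, axes like the tip's. The stop is an aluminium flange, 26 mm across and 7 mm thick, its face 85 mm past the last kink; 22 mm behind the face a post 18 mm thick carries the rod in a head 24 mm wide, its top 112 mm above the trolley
- spacer: a bystander: undrilled white plastic block 30 x 30 x 45 mm, origin at the centre of its underside
- washer: a bystander: steel ring lying flat, 44 mm across, 14 mm thick, origin at the centre of its underside
- jar: a bystander: small closed white jar, 56 mm across, 70 mm high, origin at the centre of its underside
- cup: a bystander: small steel cup, 70 mm across, 50 mm high, origin at the centre of its underside

How it is judged (in metres and radians):
On the way, in this order (a step that is already met when the one before it is completed fails the run):
1. the block is threaded on the free leg, 20 to 85 mm from the tip (x of bore in the frame of tip between 0.02 and 0.085 m and y of bore in the frame of tip between -0.003 and 0.003 m and z of bore in the frame of tip between -0.003 and 0.003 m), for 0.1 s.
2. the block is in the bend, within 12 mm of its middle (distance between bore and bend below 0.012 m), for 0.05 s.
3. the block is on the far leg, still at the rod's height (distance between bore and bend above 0.03 m and x of bore in the frame of tip above 0.115 m and z of bore in the frame of tip between -0.004 and 0.004 m), for 0.1 s.
At the end, for the whole second after the job is handed in: the block hangs on the rod's far leg at the rod's height, within 2 mm of touching the stop flange, released and at rest (distance between bore and bend between 0.0915 and 0.0955 m and x of bore in the frame of bend above 0.02 m and z of bore in the frame of bend between -0.004 and 0.004 m and linear speed of block below 0.02 m/s).
It fails at once if the block is pressed on the rod or its stop with more than 25 N (contact force between block and stand above 25 N).
It fails at once if the fingers press on the rod or its stand with more than 25 N (contact force between the fingers and stand above 25 N).
It fails at once if a bystander is shoved more than 30 mm (distance of any of spacer, washer, jar, cup from where it was at the start of the episode above 0.03 m).
It also fails if it takes over 72 s, if anything falls off the work surface, if the arm or the gripper's body presses on something with over 40 N, if the wrist force passes 120 N, or if a joint passes its speed limit or range.

## Working session

There is one attempt and no reset: what is moved stays moved. The work goes in short steps, each a Python script; the robot and the scene stay as the last script left them, time stands still between calls to the robot, and variables do not carry over. Pictures are saved under pics/ and viewed, at most 10 in all, crops included, and the job is handed in when it is done.

```bash
mkdir -p pics; ls
python3 - <<'E'
from cell import bot
import cv2, numpy as np
np.set_printoptions(precision=4,suppress=True)
for c in ["scene","top"]:
    im=bot.read_camera(c); cv2.imwrite(f"pics/{c}0.png",im[:,:,::-1])
    k=bot.get_calibration(c); print(c,k["intrinsics"],k["world_to_cam"])
    for t in ["block","bore","tip","bend","stand"]:
        for d in bot.find_in(c,t)[:2]: print(c,t,np.round(d["point"],4),round(d["confidence"],2))
s=bot.get_state(); print(s["time"],s["tcp_rot"],s["opening"])
E
```

```text
pics
scene [[453.4405   0.     322.2486]
 [  0.     453.4405 243.8641]
 [  0.       0.       1.    ]] [[ 0.3538  0.9353  0.0077 -0.1711]
 [ 0.5368 -0.1963 -0.8206 -0.2342]
 [-0.7659  0.2945 -0.5715  1.3509]
 [ 0.      0.      0.      1.    ]]
scene block [ 0.4473 -0.3295  0.0229] 0.59
scene block [0.5927 0.0196 0.0071] 0.56
scene bore [ 0.4427 -0.3308  0.0223] 0.66
scene tip [0.5908 0.0179 0.0121] 0.97
scene bend [0.5912 0.0211 0.0071] 0.58
scene stand [0.592  0.0173 0.0121] 0.9
top [[470.7521   0.     321.208 ]
 [  0.     470.7521 248.2895]
 [  0.       0.       1.    ]] [[ 0.0174 -0.9998 -0.0044 -0.0386]
 [-0.9921 -0.0167 -0.1242  0.5792]
 [ 0.1241  0.0065 -0.9923  1.0631]
 [ 0.      0.      0.      1.    ]]
top block [ 0.4335 -0.3278  0.0364] 0.58
top bore [0.5734 0.0301 0.0075] 0.73
top tip [0.566  0.0254 0.0109] 0.72
top bend [0.5658 0.0313 0.0068] 0.84
top stand [0.5741 0.0292 0.0074] 0.8
0.6 [[ 0.9144  0.4049 -0.    ]
 [ 0.4049 -0.9144 -0.    ]
 [-0.      0.     -1.    ]] 0.08504800081880153
```

View pics/scene0.png

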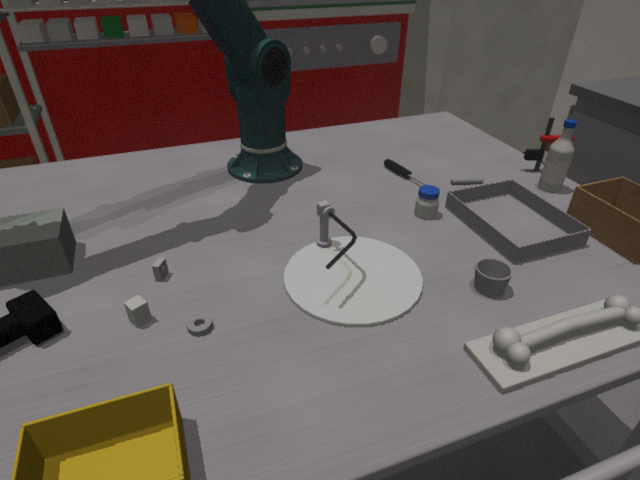

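View pics/top0.png

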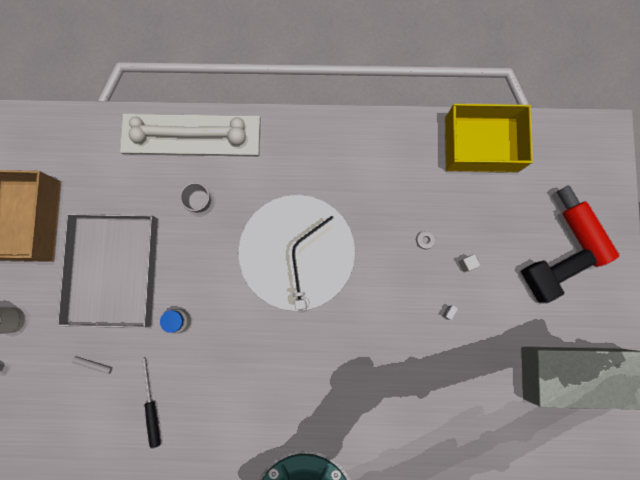

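The top view shows the rod tip at about (332,217), the bend at about (294,247), the post at (301,303), and the small block at (450,312). In the scene view the block is at (160,269) and the rod tip at (329,267). Next I'll enlarge both.

Run:
```python
import cv2, numpy as np
t=cv2.imread("pics/top0.png"); s=cv2.imread("pics/scene0.png")
r=lambda im,x,y,w,h,f: cv2.resize(im[y:y+h,x:x+w],None,fx=f,fy=f,interpolation=cv2.INTER_CUBIC)
a=np.hstack([r(t,430,292,40,40,7),r(s,140,250,40,40,7)])
b=np.hstack([r(t,270,205,70,110,2.5*1.02),r(s,300,190,70,110,2.55)])
h=280;w=560
b=np.hstack([cv2.resize(x,(280,300)) for x in (t[205:315,270:373],s[190:300,290:393])])
cv2.imwrite("pics/crop0.png",np.vstack([a,b]))
```

```text
(no output)
```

View pics/crop0.png

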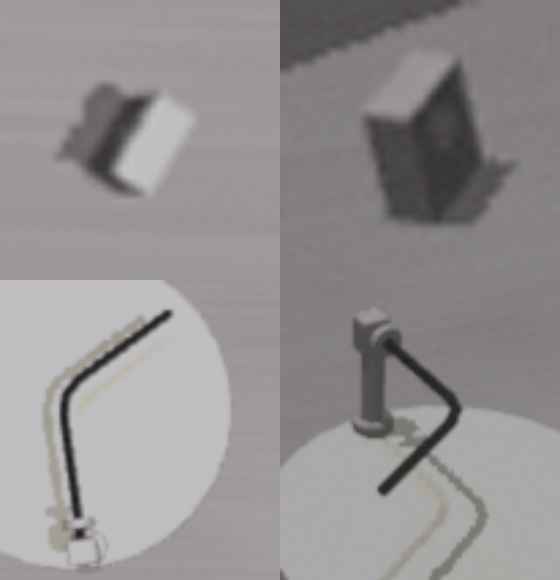

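The crops show the block's bright top face with top-view corners at about (453,305), (458,309), (451,320) and (446,316). The rod is a clean dark stripe from about (332,217) to the post head. I'll fit models to both.

```bash
cat > h.py <<'E'
from cell import bot
import cv2, numpy as np
from scipy.optimize import minimize
np.set_printoptions(precision=4,suppress=True)
def proj(c,P):
    k=bot.get_calibration(c); P=np.atleast_2d(P)
    q=(P@k["world_to_cam"][:3,:3].T+k["world_to_cam"][:3,3])
    u=q@k["intrinsics"].T
    return u[:,:2]/u[:,2:], q[:,2]
def unproj(c,uv,z):
    k=bot.get_calibration(c); R=k["world_to_cam"][:3,:3];t=k["world_to_cam"][:3,3]
    d=np.c_[np.atleast_2d(uv),np.ones(len(np.atleast_2d(uv)))]@np.linalg.inv(k["intrinsics"]).T@R
    o=-R.T@t; return o+d*((z-o[2])/d[:,2])[:,None]
def rodpts(p,z=.1,end=False):
    # p: tip x,y, heading(rad), mid kink(rad)
    d=lambda a:np.array([np.cos(a),np.sin(a)])
    t=np.array(p[:2]); a=p[2]
    k1=t+.094*d(a); b=k1+.016*d(a+np.radians(15)); k3=b+.016*d(a+np.radians(15)+p[3])
    far=a+np.radians(30)+p[3]; e=k3+.085*d(far)
    L=[t+(.0 if end else .004)*d(a),k1,b,k3,e]
    return np.c_[np.array(L),np.full(5,z)],far
E
cat > fit.py <<'E'
from h import *
S=4
def render(c,p,x0,y0,w,h):
    P,_=rodpts(p); uv,dep=proj(c,P); f=bot.get_calibration(c)["intrinsics"][0,0]
    im=np.zeros((h*S,w*S),np.uint8)
    q=np.round(((uv-[x0,y0]+.5)*S-.5)*16).astype(int)
    for i in range(4):
        cv2.line(im,tuple(q[i]),tuple(q[i+1]),255,max(1,int(round(.008*f/dep[i]*S))),cv2.LINE_AA,4)
    return cv2.GaussianBlur(cv2.resize(im,(w,h),interpolation=cv2.INTER_AREA)/255.,(0,0),.7)
B={"top":(270,205,75,100),"scene":(300,195,70,85)}
def data(c):
    x,y,w,h=B[c]; g=cv2.imread(f"pics/{c}0.png",0)[y:y+h,x:x+w].astype(float)
    d=np.clip((120-g)/85,0,1)
    return cv2.GaussianBlur(d,(0,0),.5)
D={c:data(c) for c in B}
def cost(p,cs): return sum(((render(c,p,*B[c])-D[c])**2)[: (82 if c=="top" else None), :].sum() for c in cs)
t=unproj("top",[[332,217],[294,247]],.1); a=np.arctan2(*(t[1]-t[0])[1::-1]); p0=[*t[0,:2],a-.04,.35]
for cs in (["top"],["scene"],["top","scene"]):
    sim=np.array([p0]+[np.array(p0)+np.eye(4)[i]*[.004,.004,.06,.15][i] for i in range(4)])
    r=minimize(cost,p0,args=(cs,),method="Nelder-Mead",options=dict(initial_simplex=sim,maxiter=400))
    P,far=rodpts(r.x); print(cs,r.x,np.degrees(r.x[2:]),r.fun,"bend",P[2],"far deg",np.degrees(far))
# block
for c,(x,y,w,h),th in (("top",(440,298,25,28),185),("scene",(148,252,25,20),None)):
    g=cv2.resize(cv2.imread(f"pics/{c}0.png",0)[y:y+h,x:x+w],None,fx=8,fy=8,interpolation=cv2.INTER_CUBIC)
    if th is None: print(np.percentile(g,[5,50,95])); th=135
    m=(g>th).astype(np.uint8); n,l,st,_=cv2.connectedComponentsWithStats(m); 
    i=1+np.argmax(st[1:,4]); print(c,st[i])
    cs=np.argwhere(l==i)[:,::-1]; uv=(cs+.5)/8-.5+[x,y]
    W=unproj(c,uv,.038)[:,:2]*1000; (ce,sz,an)=cv2.minAreaRect(W.astype(np.float32)); print("rect mm",ce,sz,an,"mean",W.mean(0))
E
python3 fit.py
```

```text
['top'] [ 0.6442 -0.0521  2.2338  0.5521] [127.9872  31.6307] 65.66311490660965 bend [0.5736 0.0316 0.1   ] far deg 189.61786313596463
['scene'] [ 0.6453 -0.0532  2.2396  0.5544] [128.322   31.7672] 116.93029503368558 bend [0.5742 0.0301 0.1   ] far deg 190.0891695413565
['top', 'scene'] [ 0.6447 -0.0529  2.2332  0.5566] [127.9523  31.888 ] 189.1695129520166 bend [0.5741 0.0309 0.1   ] far deg 189.84036110070284
top [  60   69   75   95 3453]
rect mm (437.3108825683594, -329.72186279296875) (11.064458847045898, 27.385889053344727) 58.74824905395508 mean [ 437.4236 -329.7435]
[ 58. 127. 148.]
scene [  30   40  102   76 3917]
rect mm (437.4363708496094, -330.1392822265625) (14.40068244934082, 29.892547607421875) 57.80501937866211 mean [ 437.7445 -330.377 ]
```

The two cameras agree to about 1 mm: tip at (0.6447, −0.0527), heading 128°, middle kink about 31.8°. The block is at (0.4374, −0.330) with its bore axis at about 58.3°. Next I'll check which tool yaws are reachable along the whole path.

```bash
cat >> h.py <<'E'
ROD=[.6447,-.0527,2.2345,.5545]
def Rz(yaw): c,s=np.cos(yaw),np.sin(yaw); return np.array([[c,s,0],[s,-c,0],[0,0,-1.]])
def along(s,p=ROD):
    """bore centre xy and heading for best clearance at arc length s from the tip"""
    P,far=rodpts(p,end=True); P=P[:,:2]; P=P.copy(); 
    P[0]-=.1*np.array([np.cos(p[2]),np.sin(p[2])])
    L=np.r_[-.1,np.cumsum([.194,.016,.016,.085])-.1]
    q=lambda u:np.array([np.interp(u,L,P[:,0]),np.interp(u,L,P[:,1])]).T
    w=q(s+np.linspace(-.007,.007,29)); d=w[-1]-w[0]; d/=np.linalg.norm(d); n=np.array([-d[1],d[0]])
    m=q(s); o=(w-m)@n
    return m+n*(o.max()+o.min())/2, np.arctan2(d[1],d[0])
E
python3 - <<'E'
from h import *
G=np.radians(58.3)
for off in (0,np.pi):
    for lab,p,y in [("grasp",[.4374,-.33,.028],G)]+[(s,[*along(s)[0],.104],along(s)[1]) for s in (-.04,0,.06,.094,.11,.126,.15,.204)]:
        j=bot.ik(p,Rz(y+off)); print(lab,np.array(p),round(np.degrees(y+off),1),None if j is None else np.round(j,1))
E
```

```text
grasp [ 0.4374 -0.33    0.028 ] 58.3 [ 34.1  40.5  -2.5 121.8   5.3  17.8  -4.6]
-0.04 [ 0.6693 -0.0842  0.104 ] 128.0 [ 19.2  41.5 -23.9 103.2  24.5  40.4  19.7]
0 [ 0.6447 -0.0527  0.104 ] 128.0 [ 17.8  40.2 -25.3 107.   26.2  38.7  15. ]
0.06 [ 0.6077 -0.0054  0.104 ] 128.0 [ 14.1  38.1 -25.6 112.1  27.2  35.7   8.9]
0.094 [0.5865 0.021  0.104 ] 135.5 [ 12.7  37.3 -27.1 114.8  29.1  34.6  11.5]
0.11 [0.5737 0.0301 0.104 ] 158.9 [ 15.4  37.8 -32.3 116.2  34.2  35.5  28.8]
0.126 [0.5581 0.032  0.104 ] -177.7 [ 18.   38.  -36.4 118.1  38.4  36.1  47.5]
0.15 [0.5344 0.0283 0.104 ] -170.2 [ 17.7  36.5 -35.4 121.1  38.2  33.8  54.6]
0.204 [0.4812 0.0191 0.104 ] -170.2 [ 15.8  32.9 -31.4 127.8  36.8  28.2  55. ]
grasp [ 0.4374 -0.33    0.028 ] 238.3 [  13.6   44.2   26.6  122.7  -49.5   24.3 -131.5]
-0.04 [ 0.6693 -0.0842  0.104 ] 308.0 [  -9.8   41.3   19.9  104.6  -21.5   37.8 -119.3]
0 [ 0.6447 -0.0527  0.104 ] 308.0 [ -12.5   39.7   19.5  108.4  -21.5   35.5 -121.4]
0.06 [ 0.6077 -0.0054  0.104 ] 308.0 [ -16.8   37.5   18.8  113.6  -21.5   32.3 -125.3]
0.094 [0.5865 0.021  0.104 ] 315.5 [ -18.2   36.1   16.6  116.2  -19.4   30.3 -122.2]
0.11 [0.5737 0.0301 0.104 ] 338.9 [ -15.2   34.8   10.8  117.6  -12.8   28.7 -106.1]
0.126 [0.5581 0.032  0.104 ] 2.3 [-11.6  33.7   5.1 119.4  -6.2  27.2 -89.5]
0.15 [0.5344 0.0283 0.104 ] 9.8 [-10.3  32.4   3.3 122.3  -4.2  25.3 -83.9]
0.204 [0.4812 0.0191 0.104 ] 9.8 [-10.1  30.    3.3 128.9  -4.5  21.1 -83.3]
```

Run:
```python
from h import *
R=Rz(np.radians(58.3)); x,y=.4375,-.330
bot.command_gripper(.06,30)
bot.reach([x,y,.13],R)
print(bot.move_l([x,y,.028],v=.1,stop_force=8))
bot.command_gripper(.0,30)
s=bot.get_state(); print(s["opening"],s["grip_force"],s["tcp_pos"],s["contact_force"])
bot.move_l([x,y,.14],v=.12)
s=bot.get_state(); print(s["opening"],s["contact_force"])
y0,d=along(-.035)
bot.reach([*y0,.14],Rz(d)); bot.move_l([*y0,.104],v=.1)
bot.pause(.3)
s=bot.get_state(); print(s["opening"],s["tcp_pos"],s["contact_force"],s["moment"],s["time"])
T=[]
for c in ("top","scene"):
    im=bot.read_camera(c)[:,:,::-1]; cv2.imwrite(f"pics/{c}1.png",im)
    u=proj(c,[*y0,.1])[0][0].astype(int); k=40
    T.append(cv2.resize(im[u[1]-k:u[1]+k,u[0]-k:u[0]+k],(400,400),interpolation=cv2.INTER_CUBIC)); print(c,u)
cv2.imwrite("pics/crop1.png",np.hstack(T))
```

```text
False
0.029196514563705152 30.151517840567976 [ 0.4378 -0.3302  0.0287] [-0.8408  0.8973  6.6044]
0.029297889573591356 [-0.3688  0.6926 -1.8287]
0.029110995262475993 [ 0.6667 -0.0802  0.1046] [-0.3217 -0.6912 -0.7658] [ 0.0319 -0.0035 -0.0197] 7.1
top [344 206]
scene [316 277]
```

View pics/crop1.png

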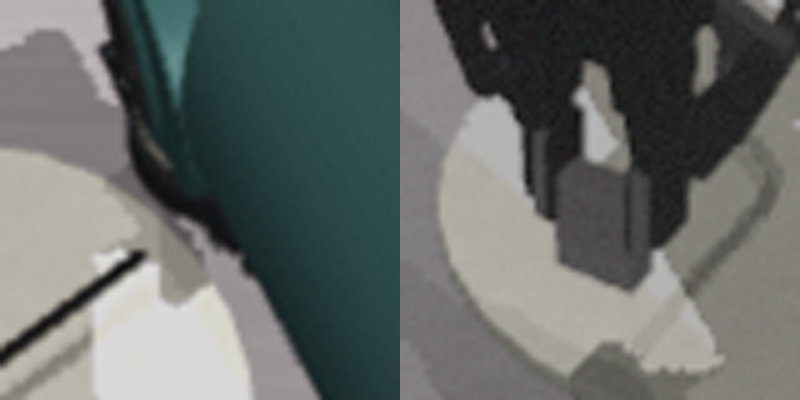

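The scene crop shows the block hanging upright between the pads, its lower edge running from about (560,265) to (640,288) in the crop. The arm hides the block in the top view. I'll compare the block's corners with where they should project, then thread it on under force guard.

Run:
```python
from h import *
m,d=along(-.035); s=bot.get_state(); m=s["tcp_pos"][:2]; e=np.array([np.cos(d),np.sin(d)]); n=np.array([-e[1],e[0]])
c0=np.array([316,277])-40
for z in (.0759,.1139):
  for a in (-7,7):
    for b in (-15,15):
      P=[*(m+e*a/1e3+n*b/1e3),z]; print(z,a,b,((proj("scene",P)[0][0]-c0+.5)*5+[400,0]).round(0))
print(np.degrees(np.arctan2(s["tcp_rot"][1,0],s["tcp_rot"][0,0])),np.degrees(d))
```

```text
0.0759 -7 -15 [632. 290.]
0.0759 -7 15 [557. 259.]
0.0759 7 -15 [653. 266.]
0.0759 7 15 [579. 237.]
0.1139 -7 -15 [633. 202.]
0.1139 -7 15 [556. 171.]
0.1139 7 -15 [655. 179.]
0.1139 7 15 [578. 150.]
128.02722948634297 128.02741932198256
```

The observed corners match the prediction to within about 1 px (2 mm), so I'll thread it in short guarded steps and watch the lateral force.

```bash
cat >> h.py <<'E'
def slide(S,off=(0,0,0),v=.04,stop=5,zt=.1047):
    """move along rod arc lengths S; off = lateral(n), unused, z shift in m; prints axial/lateral/vertical force"""
    for s in S:
        m,d=along(s); n=np.array([-np.sin(d),np.cos(d)])
        hit=bot.move_l([*(m+n*off[0]),zt+off[2]],Rz(d),v=v,stop_force=stop)
        st=bot.get_state(); F=st["contact_force"]; e=np.array([np.cos(d),np.sin(d)])
        er=st["tcp_pos"][:2]-m
        print(f"s={s*1e3:.0f} hit={hit} ax={F[:2]@e:.1f} lat={F[:2]@n:.1f} z={F[2]:.1f} err ax {er@e*1e3:.1f} lat {er@n*1e3:.1f} z {st['tcp_pos'][2]*1e3:.1f} Mz {st['moment'][2]:.2f} op {st['opening']*1e3:.2f} t={st['time']:.1f}")
        if hit: return False
    return True
E
python3 - <<'E'
from h import *
slide([-.015,.0,.01,.02,.035])
E
```

```text
s=-15 hit=False ax=-0.1 lat=0.3 z=-0.0 err ax -0.0 lat -0.1 z 104.8 Mz -0.02 op 29.50 t=7.8
s=0 hit=False ax=-0.8 lat=0.2 z=-1.3 err ax 0.3 lat -0.1 z 104.8 Mz -0.05 op 29.21 t=8.4
s=10 hit=False ax=-0.1 lat=0.5 z=-0.8 err ax 0.5 lat -0.1 z 104.7 Mz -0.01 op 29.78 t=8.8
s=20 hit=False ax=0.4 lat=-0.6 z=-0.9 err ax 0.5 lat -0.1 z 104.8 Mz 0.02 op 29.25 t=9.2
s=35 hit=False ax=-0.5 lat=0.2 z=0.2 err ax 0.3 lat -0.1 z 104.8 Mz -0.04 op 29.40 t=9.7
```

It went on with no contact. I'll probe gently sideways and vertically to confirm it's threaded and to centre it on the rod.

```bash
cat >> h.py <<'E'
def probe(s,dirs=("lat","z"),zt=.1047,amp=.0035,p=ROD):
    m,d=along(s,p); n=np.array([-np.sin(d),np.cos(d),0]); c=np.array([*m,zt]); out={}
    for k in dirs:
        u=n if k=="lat" else np.array([0,0,1.]); r=[]
        for sg in (1,-1):
            h=bot.move_l(c+sg*amp*u,v=.01,stop_force=2.5)
            r.append((h,round(float((bot.get_state()["tcp_pos"]-c)@u*1e3),2)))
            bot.move_l(c,v=.03)
        out[k]=r
    print(s,out,"t",round(bot.get_state()["time"],1))
E
python3 - <<'E'
from h import *
slide([.04]); probe(.04); slide([.075]); probe(.075,("lat",))
E
```

```text
s=40 hit=False ax=0.1 lat=-0.4 z=-0.7 err ax 0.4 lat -0.1 z 104.7 Mz 0.04 op 29.16 t=10.0
0.04 {'lat': [(False, 3.08), (True, -0.63)], 'z': [(True, 1.61), (True, -1.85)]} t 12.4
s=75 hit=False ax=-0.7 lat=0.4 z=-0.4 err ax -0.4 lat 0.0 z 104.7 Mz -0.01 op 29.02 t=13.4
0.075 {'lat': [(False, 2.81), (True, -0.92)]} t 14.8
```

It's threaded. Vertically it's centred, and the rod lies about 1.1 mm to the left of my model. I'll correct that and go round the bend in small compliant steps.

```bash
cat >> h.py <<'E'
ROD[:]=[.6437,-.0536,2.2295,.5575]
def comply(S,off=0.,v=.04,stop=5,zt=.1047):
    """follow the rod in small steps, yielding sideways to the lateral force; returns lateral offset (m)"""
    for s in S:
        for k in range(6):
            m,d=along(s); e=np.array([np.cos(d),np.sin(d)]); n=np.array([-e[1],e[0]])
            hit=bot.move_l([*(m+n*off),zt],Rz(d),v=v,stop_force=stop)
            st=bot.get_state(); F=st["contact_force"]; lat=F[:2]@n
            print(f"s={s*1e3:.0f} hit={hit} ax={F[:2]@e:.1f} lat={lat:.1f} z={F[2]:.1f} off {off*1e3:.2f} Mz {st['moment'][2]:.2f} t={st['time']:.1f}")
            if abs(lat)>1.2: off+=np.clip(.0002*lat,-.0006,.0006)
            if not hit and abs(lat)<4: break
        else: print("STUCK"); return off
    return off
E
python3 - <<'E'
from h import *
comply(np.arange(.078,.1121,.004))
E
```

```text
s=78 hit=False ax=0.1 lat=-0.8 z=-1.1 off 0.00 Mz -0.01 t=15.0
s=82 hit=False ax=-0.2 lat=-0.3 z=-0.6 off 0.00 Mz 0.04 t=15.3
s=86 hit=False ax=0.5 lat=-0.4 z=-0.8 off 0.00 Mz 0.07 t=15.5
s=90 hit=False ax=0.2 lat=-0.3 z=-0.3 off 0.00 Mz -0.03 t=15.8
s=94 hit=False ax=-0.0 lat=-0.4 z=-1.2 off 0.00 Mz 0.05 t=16.0
s=98 hit=False ax=-0.9 lat=-0.3 z=-0.2 off 0.00 Mz -0.00 t=16.3
s=102 hit=False ax=-1.5 lat=-0.5 z=-0.3 off 0.00 Mz -0.01 t=16.5
s=106 hit=False ax=0.6 lat=-0.1 z=-0.7 off 0.00 Mz -0.05 t=16.8
s=110 hit=False ax=-0.1 lat=-0.6 z=-0.8 off 0.00 Mz 0.07 t=17.1
```

Run:
```python
from h import *
bot.pause(.1)
comply(np.arange(.114,.1501,.004)); probe(.150,("lat",))
```

```text
s=114 hit=False ax=0.2 lat=0.0 z=-1.0 off 0.00 Mz -0.05 t=17.5
s=118 hit=False ax=-0.6 lat=-0.2 z=-0.8 off 0.00 Mz 0.00 t=17.8
s=122 hit=False ax=-0.1 lat=0.0 z=-1.6 off 0.00 Mz -0.03 t=18.0
s=126 hit=False ax=-0.4 lat=0.8 z=-0.7 off 0.00 Mz -0.03 t=18.3
s=130 hit=False ax=0.4 lat=-0.8 z=0.1 off 0.00 Mz 0.02 t=18.5
s=134 hit=False ax=-0.3 lat=0.0 z=-0.3 off 0.00 Mz 0.00 t=18.8
s=138 hit=False ax=0.5 lat=0.7 z=0.6 off 0.00 Mz -0.01 t=19.0
s=142 hit=False ax=-0.5 lat=0.4 z=-1.0 off 0.00 Mz -0.03 t=19.3
s=146 hit=False ax=0.2 lat=0.4 z=0.3 off 0.00 Mz 0.03 t=19.5
s=150 hit=False ax=-0.7 lat=-1.0 z=-0.2 off 0.00 Mz -0.01 t=19.8
0.15 {'lat': [(True, 1.26), (False, -2.93)]} t 21.1
```

The rod lies about 0.6 mm to the right here. I'll apply that offset, slide on, then feel for the stop.

Run:
```python
from h import *
o=comply(np.arange(.158,.1951,.0092),off=-.0006)
m,d=along(.195); e=np.array([np.cos(d),np.sin(d)]); n=np.array([-e[1],e[0]]); a=np.array([*(m+n*o),.1047])
bot.pause(.2)
h=bot.move_l(a+.018*np.r_[e,0],v=.01,stop_force=3)
bot.pause(.2); st=bot.get_state(); r=st["tcp_pos"]-a
print(h,"s contact",195+r[:2]@e*1e3,"lat",r[:2]@n*1e3,"ax",st["contact_force"][:2]@e,st["contact_force"],st["time"])
```

```text
s=158 hit=False ax=-0.3 lat=0.2 z=-0.6 off -0.60 Mz -0.01 t=21.4
s=167 hit=False ax=0.4 lat=-0.6 z=0.1 off -0.60 Mz -0.06 t=21.8
s=176 hit=False ax=0.4 lat=0.2 z=-0.3 off -0.60 Mz 0.03 t=22.2
s=186 hit=False ax=-0.3 lat=-0.0 z=0.1 off -0.60 Mz 0.01 t=22.6
s=195 hit=False ax=-0.2 lat=0.0 z=-0.6 off -0.60 Mz 0.05 t=23.0
True s contact 204.33167147185972 lat -0.023950255827010283 ax -0.8281146561779599 [0.7239 0.6811 0.8584] 24.4583
```

The stop was felt at s = 204.3 mm, against 204 expected. I'll lower the block until its bore rests on the rod, release, back off upwards and look.

Run:
```python
from h import *
p=np.array(bot.get_state()["tcp_pos"])
h=bot.move_l(p+[0,0,-.0022],v=.01,stop_force=2); q=np.array(bot.get_state()["tcp_pos"]); print(h,(q-p)*1e3,bot.get_state()["contact_force"])
bot.command_gripper(.05); bot.pause(.3); print(bot.get_state()["opening"],bot.get_state()["contact_force"])
print(bot.move_l(q+[0,0,.1],v=.08,stop_force=6))
p=np.array(bot.get_state()["tcp_pos"]); 
print(bot.get_state()["time"])
bot.reach([.55,-.30,.3],Rz(np.radians(128))); bot.pause(.5)
T=[]
for c in ("top","scene"):
    im=bot.read_camera(c)[:,:,::-1]; cv2.imwrite(f"pics/{c}2.png",im); k=40
    u=proj(c,[.50,.02,.1])[0][0].astype(int)
    T.append(cv2.resize(im[u[1]-k:u[1]+k,u[0]-k:u[0]+k],(400,400),interpolation=cv2.INTER_CUBIC))
cv2.imwrite("pics/crop2.png",np.hstack(T)); print(bot.get_state()["time"])
```

```text
True [ 0.0087 -0.0186 -1.8859] [-0.6477  0.3155  5.3741]
0.04973353158769861 [-0.9034  0.2123 -0.165 ]
False
26.75
28.6333
```

View pics/crop2.png

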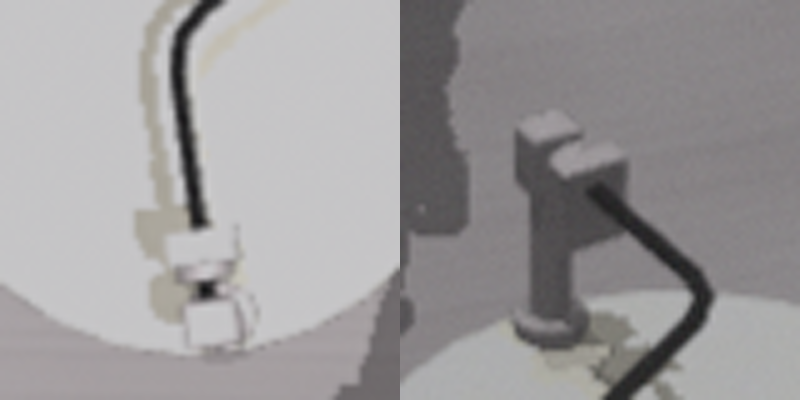

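The top crop shows the block at about (203,247) directly against the flange, with no dark rod between them. The scene crop shows it hanging upright at rod height, free of the gripper. I'll hand it in.

```bash
python3 -c "
from cell import bot
print(bot.sign_off(), bot.get_state()['time'])"
```

```text
the job is handed in; nothing more can be done
the job is handed in; nothing more can be done
```

The block hangs released on the far leg against the stop flange, with no visible gap; I handed the job in after about 29 s of robot time, and no verdict came back.

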